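Fit the gnomon rod into the tilted sundial

ROBOT

A 7-joint arm with a two-finger parallel gripper is mounted at the origin on the work surface. World frame = base frame: x ahead of the robot, y to its left, z up, the work surface at z = 0. Lengths are in mm, angles in rad, forces in N, time in s.
With the tool pointing down it reaches from about 375 to 925 mm from the base axis. Payload 3.1 kg.
Tool frame: the origin (TCP) lies on the centre line of the jaws, within the pads' length; the fingertips stand 14 mm ahead of it and the grasp point (between the pads) lies 5 mm behind it; z points along the fingers, y is the line along which they close (so a half turn about z gives the same grasp; the last joint's range is limited). The gripper opens to 85 mm and grips with 20 to 120 N. Pads are 22 mm wide; open, the fingers measure 114 mm over their backs; the gripper's body (76 mm by 85 mm) begins 54 mm behind the grasp point. The pads swing forward as they close: fully open they stand 13 mm farther back than shut.
Start: joints at [-1.407, 0.383, 0.044, 1.598, -0.018, 1.161, -0.05], TCP at [168.209, 627.86, 212.169] pointing down, gripper open.
Joint ranges: [-2.61, 2.61], [-0.41, 2.15], [-1.48, 1.57], [0, 2.5], [-1.57, 4.71], [0.05, 1.97], [-2.85, 2.85]. Speed limits (rad/s): [2.79, 2.79, 3.14, 3.14, 3.14, 3.14, 3.14].

INTERFACE

Orientations are given as a rotation vector (axis times angle).
In Python, from workcell import robot gives the robot as it stands.
- The arm moves only by the tool jog_arm, never from a script. Its argument "moves" is a list of rows, each a list of 7 numbers: the turn, a rotation vector about the tool's x, y, z in degrees, then the shift along the tool's x, y, z in m, then the opening, from 0 (shut) to 1 (fully open). In form: [[ax, ay, az, x, y, z, grip], ...]. A call has 1 to 10 rows; each row shifts and turns the commanded pose from where the row before left it, along the tool's axes as they then stand; what a row does not reach is not made up. A row lasts 1/8 s, in which the tool goes at most 62.5 mm and 10.7 degrees, less where a joint would pass 70% of its speed; a pose out of reach is approached as far as the arm can. A call with a gripper value outside its range is refused whole. The fingers move at their own pace and stop on an object; the grip force is fixed at half the most. Time passes only in rows, so rows that do not move let the fingers close. It gives the time, the measured TCP pose, the force, the opening and the grip force at its end, in the units of the state.
- robot.state(): the state, without advancing time (a new reading comes with each control period).
- robot.capture(name): name is "scene" or "side" or "wrist"; returns a dict with "img" (400x640x3 uint8, blue, green, red), "fx", "fy", "cx", "cy" (pixels), "T" (4x4, takes a point from camera to world coordinates); the wrist camera has in their place "hand_eye" (4x4, takes a point from camera to tool coordinates, whose origin is the TCP and whose axes are the flange's). Camera axes: x right, y down, z forward; pixel columns grow to the right and rows downward; lengths in mm; the calibration is good to about 2 mm. A picture is of the moment at which its call begins: read the wrist's pose just before it. There is no depth.
- robot.close_job(): hands the job in; it is judged then, once.
The state is a dict: "t": time; "joint_pos": joint angles; "qvel": joint speeds; "tau": joint torques, N m; "eef_pos": TCP position; "orientation": TCP orientation; "contact_force": force on the tool from outside, world axes, zero at the start; "moment": the same for the moment, N m; "width": opening from 0.0 (shut) to 1.0 (fully open); "grasp_force": force on a finger pad.
Only numpy, scipy, OpenCV 4.12 (cv2) and the standard library are available. Lean on these libraries where they do the work, as an engineer would, in place of code of your own. Each camera call takes 0.05 s, during which the arm holds its last target. There are 200 camera calls.

TASK

Finish the plywood sundial: take the pin with the long plain straight grip (the gnomon) out of the wooden storage block and push its steel rod through the hole in the middle of the sloping dial, from the marked face, until its collar sits flush on the dial; then let go of it. Leave the other pin, with the wide round knob, in its place in the block, and do not disturb the multimeter, the torch and the small wheel model on the desk.

Things in the scene. Friction and masses are not known exactly. Their poses are not given: they have to be found in the camera images.
- gnomon: pin, 150 mm overall, 110 g: a steel rod 13 mm thick and 80 mm long, last 10 mm tapering to 7 mm; a wooden collar 34 mm in diameter, 8 mm high; then a plain straight round wooden grip, 20 mm thick, 62 mm long. Origin: centre of the collar's underside; z along the pin from rod to grip. Starts upright in one of the block's two holes, collar resting on its top
- knob_pin: the other pin, not to be used: same rod and collar, but above the collar a stem 14 mm in diameter and 22 mm long, then a flat round knob 44 mm in diameter and 14 mm high. Origin: centre of the collar's underside, z up. It stands in the other hole of the storage block
- stand: the storage block, light wood, 75 mm (x) by 180 mm (y) by 95 mm high, fixed to the desk; two vertical round holes 18 mm in diameter and 90 mm deep, at 50 mm to either side of the middle along its y. Origin: centre of its underside. Which pin stands in which hole varies
- sundial: plywood sundial, fixed to the desk left or right of the storage block: base board 160 (x) by 150 (y) by 12 mm, two upright cheeks 10 mm thick, 58 mm either side of the middle along y, carrying the round dial. Origin: centre of the board's underside. The dial's low edge is on its -x side, the high edge on its +x side
- dial: the sundial's round plywood dial, 160 mm in diameter, 16 mm thick, dark hour marks on its upper face, one through hole 18 mm in diameter in the middle, free space below it. Origin: centre of the hole on the marked face, 115 mm above the desk; z is the hole's axis, pointing up out of that face, 35 degrees from vertical, leaning to the sundial's -x side (to the robot's left, more or less)
- multimeter: multimeter lying on the desk, green with orange ends, 80 x 160 x 34 mm and a dial 10 mm higher; origin: centre of its underside; to be left alone
- torch: black torch standing on the desk, up to 42 mm in diameter, 128 mm high; origin: centre of its underside; to be left alone
- wheel_model: small plywood model, a round disc 84 mm in diameter upright on a foot 70 x 80 mm, 117 mm high; origin: centre of its underside; to be left alone
Things that resemble listed ones, but are neither listed nor needed, are in the scene too. Of the things shaped like the sundial, the plywood one is meant. Leave any red look-alike of the gnomon alone.

How it is judged:
By the outcome, as a careful person would: the job done as asked, in the order asked, and still so for the second after the job is handed in, with the robot touching nothing.
It also fails if it takes over 48 s, if anything falls off the work surface, if the arm or the gripper's body presses on something with over 40 N, if the wrist force passes 120 N, or if a joint passes its speed limit or range.

## Working session

There is one attempt and no reset: what is moved stays moved. The work goes in short steps, Python scripts to look and compute and a tool call to move; the robot and the scene stay as the last step left them, time stands still between calls to the robot, and variables do not carry over. Pictures are saved under pics/ and viewed, at most 10 in all, crops included, and the job is handed in when it is done.

Besides the shell and the picture viewer there is one more tool, called after ">>>" as name(argument=value, ...), one argument or row to a line, values as JSON. jog_arm: Moves the arm, as the interface text tells. Its arguments: {"type":"object","properties":{"moves":{"type":"array","items":{"type":"array","items":{"type":"number"}}}},"required":["moves"]}

```bash
mkdir -p pics; ls
cat > h.py <<'E'
import numpy as np, cv2
from scipy.spatial.transform import Rotation as R
from workcell import robot
def cam(n):
    s=robot.state(); c=robot.capture(n)
    if 'T' not in c:
        W=np.eye(4); W[:3,:3]=R.from_rotvec(s['orientation']).as_matrix(); W[:3,3]=s['eef_pos']; c['T']=W@c['hand_eye']
    return c
def ray(c,u,v):
    d=c['T'][:3,:3]@np.array([(u-c['cx'])/c['fx'],(v-c['cy'])/c['fy'],1]); return c['T'][:3,3],d/np.linalg.norm(d)
def onz(c,u,v,z):
    o,d=ray(c,u,v); return o+d*(z-o[2])/d[2]
def tri(rs):
    A=sum(np.eye(3)-np.outer(d,d) for o,d in rs); b=sum((np.eye(3)-np.outer(d,d))@o for o,d in rs)
    p=np.linalg.solve(A,b); return p,[np.linalg.norm((np.eye(3)-np.outer(d,d))@(p-o)) for o,d in rs]
def proj(c,p):
    q=np.linalg.inv(c['T'])@np.append(p,1); return c['cx']+c['fx']*q[0]/q[2], c['cy']+c['fy']*q[1]/q[2]
E
python3 - <<'E'
from h import *
import pickle
np.set_printoptions(suppress=True,precision=3)
print(robot.state())
d={}
for n in ['scene','side','wrist']:
    c=cam(n); cv2.imwrite(f'pics/{n}0.png',c['img']); d[n]=c; print(n,c['fx'],c['T'])
pickle.dump(d,open('c0.pkl','wb'))
E
```

```text
pics
{'t': 0.0, 'joint_pos': array([-1.407,  0.384,  0.044,  1.6  , -0.018,  1.161, -0.05 ]), 'qvel': array([-0.002,  0.   ,  0.001, -0.001, -0.001, -0.001,  0.   ]), 'tau': array([  0.   , -43.346,   1.024, -24.951,   0.011,   0.011,   0.   ]), 'eef_pos': array([167.992, 626.867, 210.755]), 'orientation': array([-0.41 , -3.115,  0.004]), 'contact_force': array([-0.798,  0.301,  0.478]), 'moment': array([ 0.034, -0.012,  0.009]), 'grasp_force': 0.0, 'width': 1.001067717738714}
scene 476.4790401323836 [[  -0.007    0.821   -0.571 1423.981]
 [   1.       0.005   -0.004    1.821]
 [  -0.      -0.571   -0.821 1294.831]
 [   0.       0.       0.       1.   ]]
side 361.9929561029713 [[ -0.954  -0.19    0.233 349.881]
 [ -0.301   0.626  -0.72  710.086]
 [ -0.009  -0.756  -0.654 759.67 ]
 [  0.      0.      0.      1.   ]]
wrist 285.6132602520168 [[  0.259   0.913   0.317  86.243]
 [  0.966  -0.244  -0.087 649.507]
 [ -0.002   0.328  -0.945 373.609]
 [  0.      0.      0.      1.   ]]
```

View pics/scene0.png

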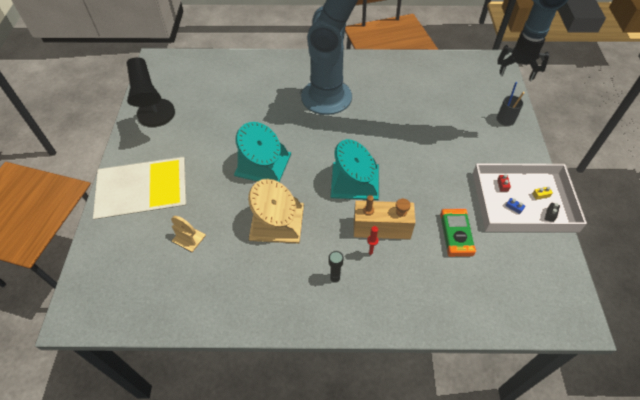

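View pics/side0.png

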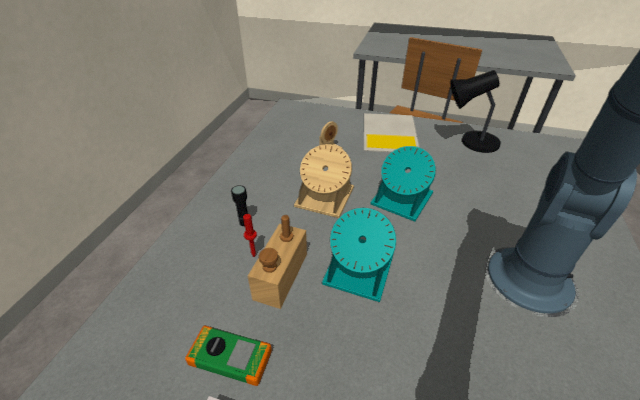

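The scene view shows the plywood dial with its hole near (277,201), the gnomon near (370,205) and the knob near (402,207). It also shows the red look-alike at (373,240), the torch at (335,265) and the multimeter at (458,232). In the side view the hole is near (325,169), the gnomon (286,222), the knob (269,258).

Run:
```python
from h import *
import pickle
d=pickle.load(open('c0.pkl','rb'))
a=d['scene']['img'][165:265,240:420]; b=d['side']['img'][135:315,220:360]
a=cv2.resize(a,None,fx=4.4,fy=4.4,interpolation=cv2.INTER_CUBIC)
b=cv2.resize(b,None,fx=3.3,fy=3.3,interpolation=cv2.INTER_CUBIC)
cv2.imwrite('pics/a.png',a);cv2.imwrite('pics/b.png',b); print(a.shape,b.shape)
```

```text
(440, 792, 3) (594, 462, 3)
```

View pics/a.png

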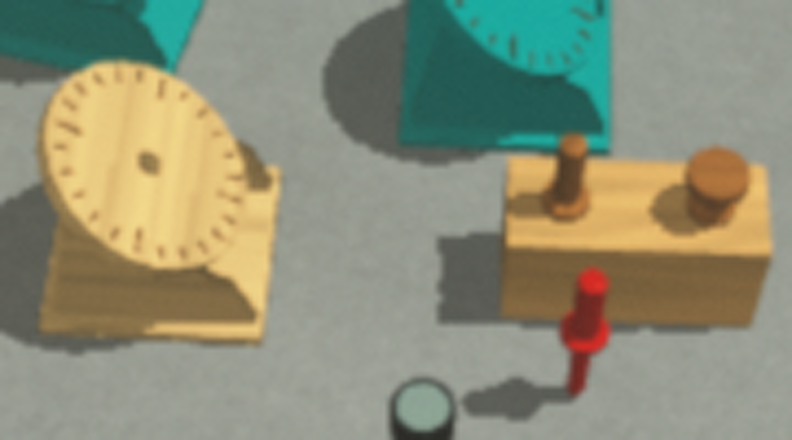

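View pics/b.png

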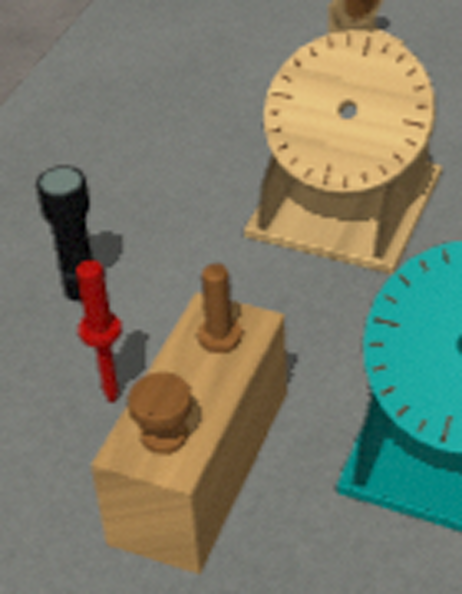

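The crops show the gnomon's top at (370.2,198) in the scene view and (285.5,217) in the side view. The hole is at (273.9,202) and (325.2,168).

Run:
```python
from h import *
import pickle
np.set_printoptions(suppress=True,precision=1)
d=pickle.load(open('c0.pkl','rb'))
S=lambda u,v:ray(d['scene'],240+u/4.4,165+v/4.4); B=lambda u,v:ray(d['side'],220+u/3.3,135+v/3.3)
for n,a,b in [('hole',(149,163),(347,109)),('gtop',(573,143),(216,271)),('gcollar',(568,203),(219,334)),('knobtop',(717,172),(160,395)),('redtop',(592,282),(90,270)),('torchtop',(422,407),(62,181)),
 ('blk1',(510,158),(285,316)),('blk2',(765,166),(192,492)),('blk3',(770,253),(94,465)),('redcollar',(585,330),(98,328))]:
    print(n,*tri([S(*a),B(*b)]))
# base board corners on z=12
c=d['scene']
for u,v in [(262,342),(40,331),(280,170)]: print(onz(c,240+u/4.4,165+v/4.4,12))
c=d['side']
for u,v in [(246,232),(391,267),(440,170)]: print(onz(c,220+u/3.3,135+v/3.3,12))
```

```text
hole [ 590.1 -156.4  113.1] [np.float64(0.6720410105240802), np.float64(0.6720410105241733)]
gtop [607.3 131.2 163.2] [np.float64(0.8157880476079231), np.float64(0.8157880476079514)]
gcollar [609.5 132.2  96.6] [np.float64(1.8325919602196106), np.float64(1.8325919602196046)]
knobtop [611.7 230.5 136.1] [np.float64(0.352931117134403), np.float64(0.35293111713435243)]
redtop [705.5 140.2 145.6] [np.float64(0.47001135686512513), np.float64(0.47001135686493073)]
torchtop [786.5  30.  126.2] [np.float64(0.9068770726621677), np.float64(0.9068770726621829)]
blk1 [568.7  94.2  91.7] [np.float64(1.2141069448639037), np.float64(1.2141069448640218)]
blk2 [576.1 272.   94.3] [np.float64(1.558065770116018), np.float64(1.5580657701162097)]
blk3 [648.8 269.1  93.2] [np.float64(0.37084461647314165), np.float64(0.3708446164731486)]
redcollar [705.9 141.4  84.7] [np.float64(0.2723364675575493), np.float64(0.27233646755730334)]
[673.8 -79.3  12. ]
[ 665.8 -237.    12. ]
[525.3 -71.1  12. ]
[663.9 -75.   12. ]
[521.2 -68.1  12. ]
[ 509.6 -219.6   12. ]
```

>>> jog_arm(
  moves=[
    [0,0,-7.5,0,0,-0.01,1],
    [0,0,-7.5,0,0,-0.01,1],
    [0,0,0,-0.035,-0.037,-0.005,1],
    [0,0,0,-0.035,-0.037,-0.005,1],
    [0,0,0,-0.035,-0.037,-0.005,1],
    [0,0,0,-0.035,-0.037,-0.005,1],
    [0,0,0,-0.035,-0.037,-0.005,1],
    [0,0,0,-0.035,-0.037,-0.005,1],
    [0,0,0,-0.035,-0.037,-0.005,1],
    [0,0,0,-0.035,-0.037,-0.005,1],
  ],
)

```text
t: 1.4
eef_pos: [449.0, 330.4, 272.1]
orientation: [0.0, -3.141, 0.0]
contact_force: [0.1, 0.5, 0.5]
width: 1.002
grasp_force: 0.0
```

>>> jog_arm(
  moves=[
    [0,0,0,-0.035,-0.037,-0.005,1],
    [0,0,0,-0.035,-0.037,-0.005,1],
    [0,0,0,-0.035,-0.037,-0.005,1],
    [0,0,0,-0.035,-0.037,-0.005,1],
    [0,0,0,0,0,0,1],
    [0,0,0,0,0,0,1],
  ],
)

```text
t: 2.15
eef_pos: [587.7, 184.1, 291.6]
orientation: [-0.0, -3.14, -0.001]
contact_force: [-0.8, 1.1, -1.0]
width: 1.001
grasp_force: 0.0
```

Run:
```python
from h import *
import pickle
np.set_printoptions(suppress=True,precision=3)
c=cam('wrist'); cv2.imwrite('pics/wA.png',c['img']); pickle.dump(c,open('wA.pkl','wb'))
s=robot.state(); print(s['joint_pos'],R.from_rotvec(s['orientation']).as_matrix())
for n,p in [('g',(607,132,165)),('gc',(609,132,95)),('hole',(590,-156,114))]: print(n,proj(c,p))
```

```text
[-0.673  0.27   0.367  1.604 -0.101  1.288  1.283] [[-1.    -0.002 -0.002]
 [-0.002  1.     0.001]
 [ 0.002  0.001 -1.   ]]
g (np.float64(268.2353023400855), np.float64(201.1092954981968))
gc (np.float64(276.8988030075752), np.float64(184.50769560442814))
hole (np.float64(39.08484486177076), np.float64(174.15436712381498))
```

>>> jog_arm(
  moves=[
    [0,0,0,0,-0.045,0,1],
    [0,0,0,0,-0.045,0,1],
    [0,0,0,0,-0.045,0,1],
    [0,0,0,0,-0.045,0,1],
    [0,0,0,0,0,0,1],
    [0,0,0,0,0,0,1],
  ],
)

```text
t: 2.95
eef_pos: [587.9, 6.6, 292.0]
orientation: [0.005, -3.141, -0.003]
contact_force: [-0.0, 0.4, 0.2]
width: 0.998
grasp_force: 0.0
```

Run:
```python
from h import *
import pickle
np.set_printoptions(suppress=True,precision=3)
c=cam('wrist'); cv2.imwrite('pics/wB.png',c['img']); pickle.dump(c,open('wB.pkl','wb'))
a=cv2.imread('pics/wA.png')
for n,p in [('g',(607,132,165)),('gc',(609,132,95)),('hole',(590,-156,114))]: print(n,proj(c,p))
m=np.vstack([cv2.resize(a[100:300,130:530],(800,400))[:300],cv2.resize(c['img'][100:250,100:500],(800,300))]); cv2.imwrite('pics/AB.png',m)
```

```text
g (np.float64(432.7595171779), np.float64(200.97880145495768))
gc (np.float64(412.01064798296295), np.float64(184.38383099938662))
hole (np.float64(183.77038745311762), np.float64(173.37569913663262))
```

View pics/wB.png

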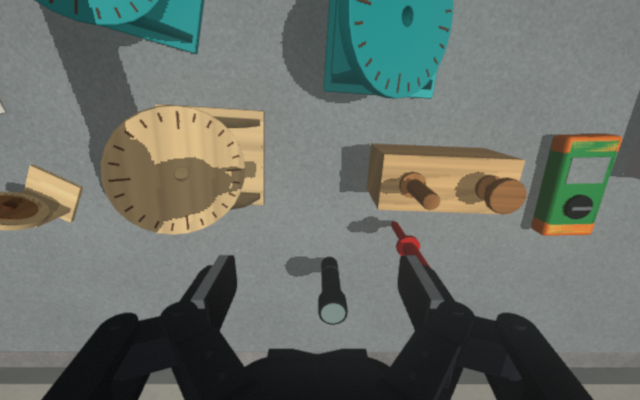

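View pics/wA.png

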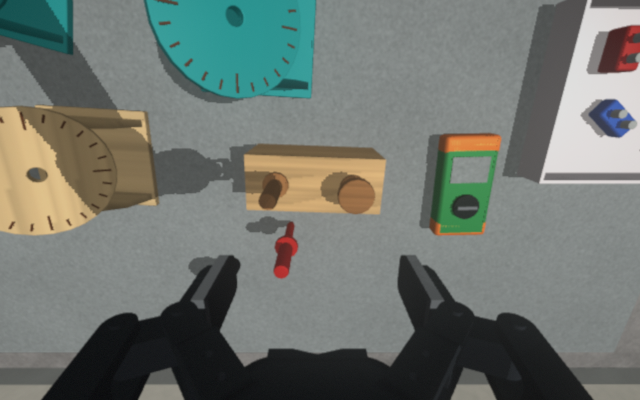

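Wrist B shows the hole at (181,173) and the gnomon's top near (432,202); wrist A shows them at (37,174) and (269,201). Both match the coarse points, so I'll zoom in to refine them.

Run:
```python
from h import *
import pickle
A=cv2.imread('pics/wA.png');B=cv2.imread('pics/wB.png')
def z(im,u,v): return cv2.convertScaleAbs(cv2.resize(im[v-18:v+19,u-25:u+25],(400,296),interpolation=cv2.INTER_CUBIC),alpha=1.4)
cv2.imwrite('pics/z.png',np.vstack([np.hstack([z(A,270,190),z(B,425,190)]),np.hstack([z(A,37,174),z(B,181,174)])]))
```

```text
(no output)
```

View pics/z.png

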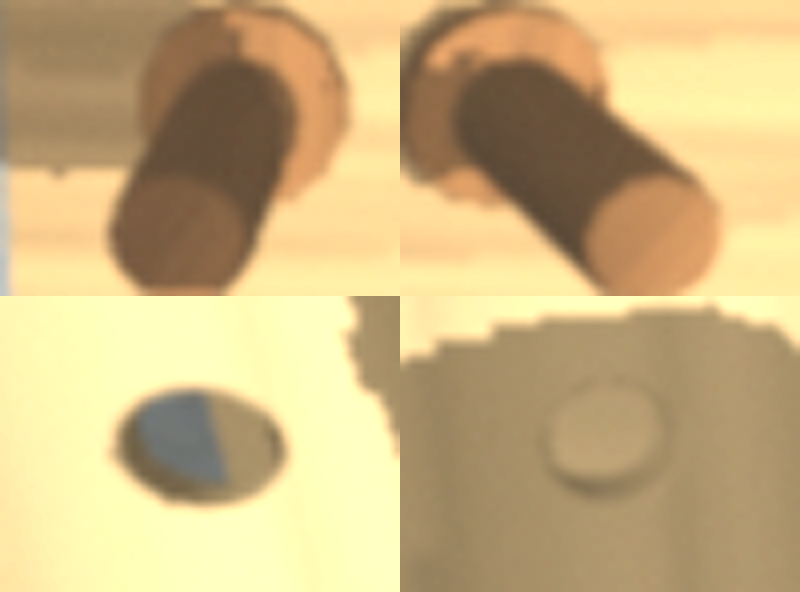

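The zoom gives the gnomon's top at A (266.6,201.1) and B (431.1,201.3), the collar's top at A (275.1,184.7) and B (412.7,184.7), and the hole at A (36.9,174.3) and B (181.1,173.1).

Run:
```python
from h import *
import pickle
np.set_printoptions(suppress=True,precision=1)
d=pickle.load(open('c0.pkl','rb'));A=pickle.load(open('wA.pkl','rb'));B=pickle.load(open('wB.pkl','rb'))
S=lambda u,v:ray(d['scene'],240+u/4.4,165+v/4.4); D=lambda u,v:ray(d['side'],220+u/3.3,135+v/3.3)
for n,a,b,s,e in [('gtop',(266.6,201.1),(431.1,201.3),(573,143),(216,271)),('coll',(275.1,184.7),(412.7,184.7),None,None),('hole',(36.9,174.3),(181.1,173.1),(149,163),(347,109))]:
    r=[ray(A,*a),ray(B,*b)]; print(n,*tri(r))
    if s: print('  4 views',*tri(r+[S(*s),D(*e)]))
for c,p in [(A,(148,111)),(A,(158,206)),(B,(265,111)),(B,(264,206))]: print(onz(c,*p,12))
# dial outline + board edge from wrist B/A: plywood mask
for n,c,box in [('A',A,(0,90,160,240)),('B',B,(95,90,270,240))]:
    x0,y0,x1,y1=box; im=c['img'][y0:y1,x0:x1].astype(int)
    m=((im[...,2]-im[...,0])>25).astype(np.uint8)
    pts=np.argwhere(m); 
    # right board edge: last wood px per row
    e=[(x0+np.where(m[r])[0].max(),y0+r) for r in range(30,110)]
    P=np.array([onz(c,u+.5,v,12) for u,v in e]); k=np.polyfit(P[:,0],P[:,1],1); print(n,'edge yaw deg',np.degrees(np.arctan(k[0])),np.std(P[:,1]-np.polyval(k,P[:,0])),np.polyval(k,590))
```

```text
gtop [607.2 130.2 165. ] [np.float64(0.18060907071929888), np.float64(0.18060907071933946)]
  4 views [607.6 130.8 163.4] [np.float64(0.7959707898246529), np.float64(0.37885638930232746), np.float64(1.0661849826237535), np.float64(0.7847563669109732)]
coll [607.4 130.6 101.6] [np.float64(0.08036889998329731), np.float64(0.08036889998313777)]
hole [ 590.2 -159.8  112.9] [np.float64(0.25351804600166694), np.float64(0.2535180460015423)]
  4 views [ 590.1 -157.7  113.7] [np.float64(0.9901452980110228), np.float64(1.6031361707976413), np.float64(1.9663503771975221), np.float64(0.7438633014420107)]
[519.8 -65.9  12. ]
[670.3 -78.5  12. ]
[520.6 -69.9  12. ]
[671.2 -80.1  12. ]
A edge yaw deg -3.752339263234524 0.7699617373896274 -72.73199987147711
B edge yaw deg -3.3453861065697343 9.79254469679185e-15 -76.19384878444507
```

>>> jog_arm(
  moves=[
    [0,0,0,-0.006,0.042,0,1],
    [0,0,0,-0.007,0.042,0,1],
    [0,0,0,-0.006,0.04,0.02,1],
    [0,0,0,0,0,0.03,1],
    [0,0,0,0,0,0.03,1],
    [0,0,0,0,0,0,1],
    [0,0,0,0,0,0,1],
  ],
)

```text
t: 3.88
eef_pos: [607.6, 129.6, 213.2]
orientation: [-0.004, 3.14, 0.001]
contact_force: [0.6, 1.2, -0.0]
width: 1.002
grasp_force: 0.0
```

Run:
```python
from h import *
np.set_printoptions(suppress=True,precision=4)
s=robot.state(); M=R.from_rotvec(s['orientation']).as_matrix(); print(s['eef_pos'],M,s['joint_pos'])
print(M.T@(np.array([607.3,130.4,136])-s['eef_pos']))
c=cam('wrist'); print(proj(c,(607.3,130.4,165))); cv2.imwrite('pics/g.png',c['img'])
```

```text
[607.6407 129.5537 213.1694] [[-1.     -0.0023  0.0012]
 [-0.0022  1.      0.0008]
 [-0.0012  0.0008 -1.    ]] [-0.5897  0.3404  0.3882  1.6857 -0.1401  1.1414  1.4098]
[ 0.4344  0.7825 77.1696]
(np.float64(317.67844861184403), np.float64(211.01314115450126))
```

Good alignment; going down and closing.

>>> jog_arm(
  moves=[
    [0,0,0,0,0.001,0.03,1],
    [0,0,0,0,0,0.03,1],
    [0,0,0,0,0,0.016,1],
    [0,0,0,0,0,0,1],
    [0,0,0,0,0,0,0],
    [0,0,0,0,0,0,0],
    [0,0,0,0,0,0,0],
    [0,0,0,0,0,0,0],
    [0,0,0,0,0,0,0],
    [0,0,0,0,0,0,0],
  ],
)

```text
t: 5.18
eef_pos: [607.9, 129.3, 137.0]
orientation: [-0.0, 3.14, 0.001]
contact_force: [0.2, -0.1, 4.1]
width: 0.195
grasp_force: 58.7
```

>>> jog_arm(
  moves=[
    [0,0,0,0,0,-0.02,0],
    [0,0,0,0,0,-0.04,0],
    [0,0,0,0,0,-0.045,0],
    [0,0,0,0,0,-0.015,0],
    [0,0,0,0.003,-0.04,0,0],
    [0,0,0,0.003,-0.04,0,0],
    [0,0,0,0.003,-0.04,0,0],
    [0,0,0,0.003,-0.04,0,0],
    [0,0,0,0,-0.042,0,0],
    [0,0,0,0,0,0,0],
  ],
)

```text
t: 6.42
eef_pos: [593.2, -80.0, 255.2]
orientation: [-0.015, -3.139, 0.005]
contact_force: [0.3, 0.9, -1.0]
width: 0.195
grasp_force: 58.8
```

>>> jog_arm(
  moves=[
    [7,0.44,0,0,0,0,0],
    [7,0.44,0,0,0,0,0],
    [7,0.44,0,0,0,0,0],
    [7,0.44,0,0,0,0,0],
    [7,0.44,0,0,0,0,0],
    [0,0,0,0,0,0,0],
    [0,0,0,0,0,0,0],
  ],
)

```text
t: 7.3
eef_pos: [594.9, -73.7, 256.1]
orientation: [-0.001, -2.96, 0.932]
contact_force: [0.0, -0.4, -1.3]
width: 0.197
grasp_force: 59.0
```

Run:
```python
from h import *
import pickle
np.set_printoptions(suppress=True,precision=4)
s=robot.state(); M=R.from_rotvec(s['orientation']).as_matrix(); print(s['eef_pos'],M,s['joint_pos'],s['width'],s['grasp_force'])
ax=np.array([.036,.572,.819]); hole=np.array([590.1,-158,114])
print('to preinsert',M.T@(hole+147*ax-s['eef_pos']),'axis in tool',M.T@-ax)
tip=s['eef_pos']+122*M[:,2]; print('tip',tip)
d={n:cam(n) for n in ['scene','side','wrist']}; pickle.dump(d,open('c1.pkl','wb'))
a=d['scene']['img'][150:250,240:380]; b=d['side']['img'][110:235,260:390]
for n in d: print(n,proj(d[n],tip),proj(d[n],hole))
a=cv2.resize(a,None,fx=4,fy=4,interpolation=cv2.INTER_CUBIC);b=cv2.resize(b,(240*130//75,400),interpolation=cv2.INTER_CUBIC); b=cv2.resize(d['side']['img'][115:240,280:355],(240,400),interpolation=cv2.INTER_CUBIC)
cv2.imwrite('pics/c1.png',np.hstack([a,b]));
```

```text
[594.9189 -73.66   256.0759] [[-0.9993 -0.0111 -0.0369]
 [ 0.0121  0.8197 -0.5727]
 [ 0.0365 -0.5727 -0.8189]] [-0.6949  0.3751  0.537   1.7134  0.4212  1.2847  1.2378] 0.19686547487641598 58.99435222148895
to preinsert [-1.2681 12.2033 17.8859] axis in tool [-0.0008  0.0006  0.9996]
tip [ 590.4227 -143.5306  156.1665]
scene (np.float64(276.79995855140425), np.float64(193.57959763273462)) (np.float64(273.17285907040133), np.float64(201.68389745484026))
side (np.float64(323.86938149752166), np.float64(158.67452430932244)) (np.float64(325.14162487995435), np.float64(167.6328059838164))
wrist (np.float64(319.039329763222), np.float64(184.9137281693867)) (np.float64(329.1812473035435), np.float64(175.6698428391272))
```

View pics/c1.png

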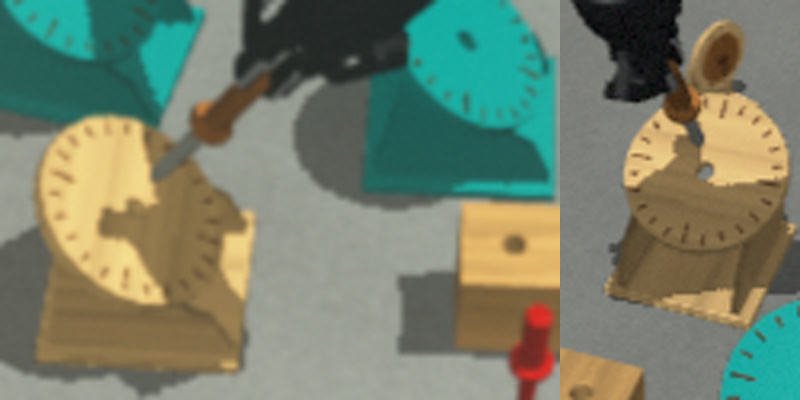

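The pin is held. Its tip is near (279.3,193.8) in the scene view, a few pixels from the predicted (276.8,193.6), and near (323.8,159.6) in the side view. I'll measure the rod numerically.

Run:
```python
from h import *
import pickle
np.set_printoptions(suppress=True,precision=2)
d=pickle.load(open('c1.pkl','rb'))
s=robot.state(); M=R.from_rotvec(s['orientation']).as_matrix(); P=lambda k:s['eef_pos']+k*M[:,2]
for n in d: print(n,'pred tip',proj(d[n],P(122)),'collar underside',proj(d[n],P(42)),'grip end',proj(d[n],P(-28)))
rb=lambda c:c['img'][...,2].astype(int)-c['img'][...,0]
print(rb(d['scene'])[184:200,274:296]); print(rb(d['side'])[148:170,316:332])
z=lambda im,u,v,h,w:cv2.resize(im[v-h:v+h,u-w:u+w],None,fx=8,fy=8,interpolation=cv2.INTER_CUBIC)
w=d['wrist']['img'][120:270,220:420]
cv2.imwrite('pics/c2.png',np.vstack([np.hstack([z(d['scene']['img'],284,187,18,25),z(d['side']['img'],322,155,18,25)]),cv2.resize(w,(400,300)) @np.eye(3) if 0 else np.hstack([cv2.resize(w,(400,300)),np.zeros((300,400,3),np.uint8)])]))
```

```text
scene pred tip (np.float64(276.2119008541025), np.float64(193.42404268881634)) collar underside (np.float64(290.34795355645474), np.float64(180.71150997024642)) grip end (np.float64(303.70519223240206), np.float64(168.6993636325724))
side pred tip (np.float64(323.9688599068061), np.float64(158.07363150180228)) collar underside (np.float64(318.5408687482093), np.float64(147.0032246581161)) grip end (np.float64(313.06788391222267), np.float64(135.84105305292863))
wrist pred tip (np.float64(317.17684989356627), np.float64(185.04506412382904)) collar underside (np.float64(317.27443470585456), np.float64(214.5746856569683)) grip end (np.float64(317.43788940862316), np.float64(264.0368447510243))
[[104  94  59  58  63  64  64  55  31  15   8   5   6   9  17  36  50  58
   56  58  59  59]
 [102 100  67  59  65  64  67  61  52  31  14   7   7   8   9  16  27  40
   46  49  48  43]
 [103 106  80  64  65  66  64  53  45  33  15   9   8   7   8   8   9  17
   26  24  23  19]
 [102 107  89  67  66  66  63  48  31  18  10   7   8   8   8   7   7   7
    7   7   8   7]
 [103 104  96  70  65  63  5
[... 1863 characters left out ...]
  84  99  99  98 101 101  99]
 [ 59  61  57  57  57  52  35  16  56  90  99 100 100 100 100  99]
 [ 59  58  57  59  61  60  56  54  86  98  98  98  97  97 100  99]
 [ 61  62  60  60  59  60  60  58  92  98  99 100  98  98  99  98]
 [ 77  62  62  59  59  61  59  60  93  98  98  99  99 100 100  99]
 [ 65  63  63  63  60  57  60  60  96 100 103  99 103 100 101 101]
 [ 63  63  63  62  62  63  61  61  76  73  84  98  99  98  99  99]
 [ 63  63  65  63  61  65  60  54  54  51  51  70  98 101  99  99]
 [ 61  64  63  63  64  64  56  51  37  13   9  22  91 101 100  99]
 [ 61  63  62  63  61  60  51  26   9   5   3   4  86  97  99  99]
 [ 60  57  59  61  60  59  54  16   4   3   2  16  85  96  98  98]]
```

View pics/c2.png

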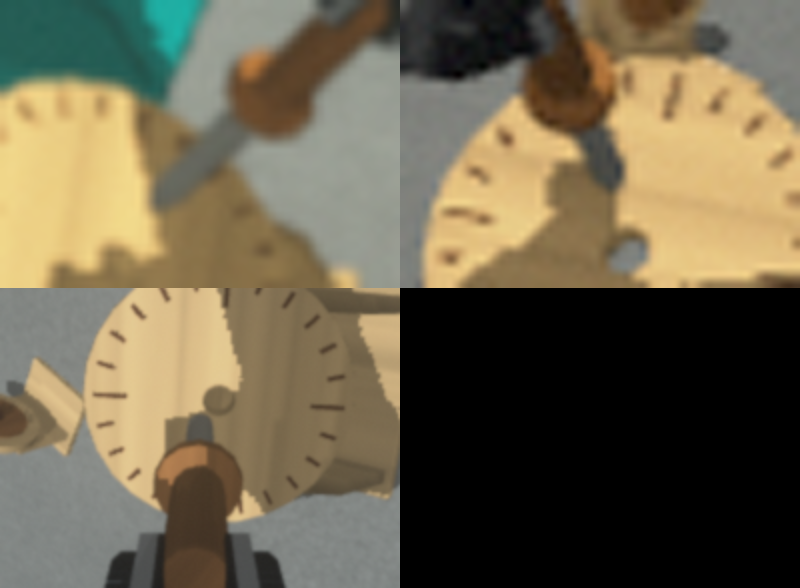

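The wrist inset shows the tip at (320,183.5) and the hole at (329.5,176). The scene tip is at about (279.2,193.3), the side tip at about (322.9,159.2).

Run:
```python
from h import *
import pickle
np.set_printoptions(suppress=True,precision=2)
d=pickle.load(open('c1.pkl','rb'))
E=np.array([robot.state()['eef_pos'] for _ in range(3)]); print(E)
s=robot.state(); M=R.from_rotvec(s['orientation']).as_matrix()
tip,e=tri([ray(d['scene'],279.2,193.3),ray(d['side'],322.9,159.2),ray(d['wrist'],320,183.5)]); print('tip',tip,e)
print(' scene+side',tri([ray(d['scene'],279.2,193.3),ray(d['side'],322.9,159.2)])[0])
h,e=tri([ray(d['scene'],273.9,202),ray(d['side'],325.2,168),ray(d['wrist'],329.5,176)]); print('hole',h,e)
print('pred tip',s['eef_pos']+122*M[:,2]); 
print('tip in tool',M.T@(tip-s['eef_pos']),'hole-tip in tool',M.T@(h-tip), 'hole in tool', M.T@(h-s['eef_pos']))
```

```text
[[595.11 -75.33 257.11]
 [595.11 -75.33 257.11]
 [595.11 -75.33 257.11]]
tip [ 589.97 -137.93  158.42] [np.float64(1.8482953587307387), np.float64(1.7601378408631303), np.float64(3.290694779829451)]
 scene+side [ 591.31 -136.18  158.9 ]
hole [ 590.22 -156.7   113.63] [np.float64(1.0860853290339751), np.float64(0.6626408448051568), np.float64(0.9340723496368979)]
pred tip [ 590.61 -145.18  157.18]
tip in tool [  0.79   5.24 116.85] hole-tip in tool [-2.07 10.26 47.43] hole in tool [ -1.29  15.5  164.28]
```

>>> jog_arm(
  moves=[
    [0,0,0,-0.001,0.012,0,0],
    [0,0,0,0,0,0.014,0],
    [0,0,0,0,0,0.014,0],
    [0,0,0,0,0,0,0],
    [0,0,0,0,0,0,0],
    [0,0,0,0,0,0,0],
    [0,0,0,0,0,0,0],
  ],
)

```text
t: 8.32
eef_pos: [595.5, -78.9, 226.7]
orientation: [0.0, -2.961, 0.933]
contact_force: [0.8, 0.5, -2.6]
width: 0.195
grasp_force: 59.0
```

Run:
```python
from h import *
import pickle
np.set_printoptions(suppress=True,precision=2,linewidth=200)
d={n:cam(n) for n in ['wrist','scene','side']}; pickle.dump(d,open('c3.pkl','wb'))
s=robot.state(); M=R.from_rotvec(s['orientation']).as_matrix(); print(s['eef_pos'],M)
hole=np.array([590.2,-157,114]); print('hole in tool',M.T@(hole-s['eef_pos']))
for n in d: print(n,proj(d[n],s['eef_pos']+122*M[:,2]),proj(d[n],hole))
rb=lambda c:c['img'][...,2].astype(int)-c['img'][...,0]
print(rb(d['scene'])[192:206,266:286]);print(rb(d['side'])[158:174,316:334]);print(d['wrist']['img'][160:192:1,306:342,2])
w=d['wrist']['img'][150:250,255:395]
z=lambda im,u,v,h,w:cv2.resize(im[v-h:v+h,u-w:u+w],(400,280),interpolation=cv2.INTER_CUBIC)
cv2.imwrite('pics/c3.png',np.hstack([cv2.resize(w,(400,560)) if 0 else np.vstack([z(d['scene']['img'],277,197,14,20),z(d['side']['img'],324,164,14,20)]),cv2.resize(d['wrist']['img'][155:225,295:345],(400,560),interpolation=cv2.INTER_CUBIC)]))
```

```text
[595.26 -79.08 226.51] [[-1.   -0.01 -0.04]
 [ 0.01  0.82 -0.57]
 [ 0.04 -0.57 -0.82]]
hole in tool [  0.19   0.72 136.95]
wrist (np.float64(317.23642415321297), np.float64(184.71017177204388)) (np.float64(317.87759509040256), np.float64(180.62609410275127))
scene (np.float64(275.7649612176186), np.float64(199.50156037682262)) (np.float64(273.4999739709694), np.float64(201.71251108371703))
side (np.float64(324.10798007801975), np.float64(165.82781711521764)) (np.float64(325.01940676291565), np.float64(167.81124074449707))
[[104 104 104 105 105 105 105 103 102 103 102 104 105  95  71  59  39  19   9  10]
 [105 106 106 104 105 104 104 103 103 103 102 104 105  94  65  40  19  10   9   9]
 [104 105 106 105 105 105 103 102 104 104 104 104 104  92  48  20  10   9  10  14]
 [103 105 106 104 105 104 103 103 104 103 104 103 101  76  33  11   8   9  14  29]
 [105 105 104 105 105 104 104 102 103 103 103 102  78  37  14   9  10  17  33  51]
 [107 105 106 104 105 104 103 103 103 102 103  80  39  14   9  10  16  36  56  62]
 [107 106 106 106 104 104 104 104 102 103  95  49  15  11  12  17  36  56 
[... 1283 characters left out ...]
  64  43  14   1   4   5   6  22  91  98 100 101 102 100]
 [ 60  61  62  62  65  60  47  19   2   6   2   5  83  99  99 100  98  99]
 [ 61  60  58  58  58  61  52  15   3   0   2  18  86 101 100  99 100 100]
 [ 61  62  58  62  57  60  59  26   6   4  33  84  98  99 101 102 100 101]
 [ 63  62  61  60  63  58  61  56  50  51  85  98 100  98 100 101  99 100]
 [ 61  63  62  63  62  64  62  62  62  61  97 100  98 100 100  98  99 100]
 [ 63  61  64  63  62  61  63  64  61  62  97  99 100  98 100  98  98  99]]
[[221 221 222 ... 137 135 133]
 [221 221 222 ... 136 134 133]
 [221 221 222 ... 137 135 133]
 ...
 [155 138 136 ... 131 130 129]
 [138 135 137 ... 131 129 129]
 [135 135 136 ... 132 131 129]]
```

View pics/c3.png

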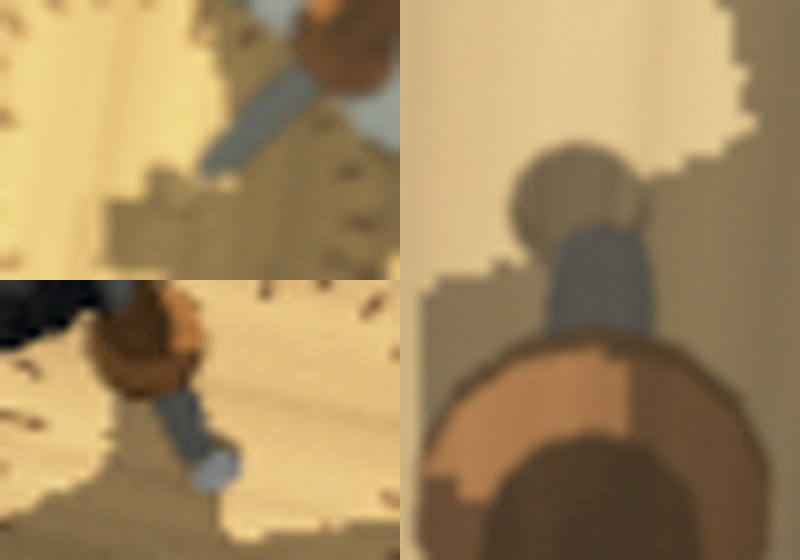

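The pin's tip is seen next to the hole. The wrist view has the hole at (317.4,180.6) and the tip axis at u = 320; the scene tip is at about (278.1,199.4), the side tip at about (323.5,165.8). I'll solve for the relative offset.

Run:
```python
from h import *
import pickle
np.set_printoptions(suppress=True,precision=2,linewidth=200)
d=pickle.load(open('c3.pkl','rb')); s=robot.state(); M=R.from_rotvec(s['orientation']).as_matrix()
hole=np.array([590.2,-157.5,114]); t0=hole-15*M[:,2]
obs={'scene':(4.1,-2.6),'side':(-1.7,-2.2),'wrist':(2.6,4.9)}; res={'scene':3,'side':2.2,'wrist':1}
A=[];b=[];N=[]
for n in d:
    J=np.array([np.subtract(proj(d[n],t0+M[:,k]),proj(d[n],t0)) for k in range(3)]).T
    r=np.subtract(obs[n],np.subtract(proj(d[n],t0),proj(d[n],hole)))
    A+=list(J*res[n]); b+=list(r*res[n]); print(n,'\n',J,'excess px',r, 'alone',np.linalg.lstsq(J,r,rcond=None)[0])
x,*_=np.linalg.lstsq(np.array(A),np.array(b),rcond=None); print('tip rel to (hole-15z), tool axes',x,'res',np.array(b)-np.array(A)@x)
```

```text
wrist 
 [[ 0.    0.96 -0.  ]
 [-0.92 -0.   -0.27]] excess px [2.57 0.99] alone [-0.98  2.67 -0.3 ]
scene 
 [[ 0.02  0.29 -0.17]
 [-0.28  0.11  0.15]] excess px [ 1.62 -0.41] alone [ 1.38  3.78 -2.97]
side 
 [[ 0.32 -0.07  0.06]
 [ 0.05  0.31  0.12]] excess px [-0.79 -0.44] alone [-2.48 -0.69 -0.91]
tip rel to (hole-15z), tool axes [-0.23  2.23 -5.66] res [ 0.4  -0.77  0.1   0.36 -0.46 -0.98]
```

>>> jog_arm(
  moves=[
    [0,0,0,0,-0.0025,0,0],
    [0,0,0,0,0,0.008,0],
    [0,0,0,0,0,0.008,0],
    [0,0,0,0,0,0.006,0],
    [0,0,0,0,0,0.006,0],
    [0,0,0,0,0,0,0],
  ],
)

```text
t: 9.22
eef_pos: [593.5, -98.0, 204.3]
orientation: [-0.0, -2.958, 0.934]
contact_force: [-1.1, -0.0, -1.1]
width: 0.194
grasp_force: 59.0
```

```bash
cat > st.py <<'E'
from h import *
np.set_printoptions(suppress=True,precision=2,linewidth=200)
s=robot.state(); M=R.from_rotvec(s['orientation']).as_matrix(); print(s['t'],s['eef_pos'],'hole in tool',M.T@(np.array([590.2,-157.5,114])-s['eef_pos']))
print('F tool',M.T@s['contact_force'],'M tool',M.T@s['moment'],s['width'],s['grasp_force'],'axis',M.T@-np.array([.036,.572,.819]))
E
python3 st.py
```

```text
9.225 [593.54 -98.01 204.29] hole in tool [ -0.75   3.14 108.13]
F tool [1.08 0.63 0.92] M tool [-0.8  -0.06  0.04] 0.1938150019555729 58.98557782173157 axis [-0.  0.  1.]
```

>>> jog_arm(
  moves=[
    [0,0,0,0,0,0.005,0],
    [0,0,0,0,0,0.005,0],
    [0,0,0,0,0,0.005,0],
    [0,0,0,0,0,0,0],
    [0,0,0,0,0,0,0],
  ],
)

```text
t: 9.85
eef_pos: [593.7, -106.0, 192.6]
orientation: [0.0, -2.96, 0.933]
contact_force: [0.0, 0.3, -1.6]
width: 0.196
grasp_force: 59.0
```

```bash
python3 st.py
```

```text
9.85 [ 593.66 -105.99  192.61] hole in tool [ 0.05  2.92 94.  ]
F tool [-0.06  1.13  1.13] M tool [-0.8  -0.06 -0.01] 0.19614009851807301 58.986207246780396 axis [0. 0. 1.]
```

>>> jog_arm(
  moves=[
    [0,0,0,0,0,0.008,0],
    [0,0,0,0,0,0.008,0],
    [0,0,0,0,0,0.008,0],
    [0,0,0,0,0,0.008,0],
    [0,0,0,0,0,0.006,0],
    [0,0,0,0,0,0,0],
    [0,0,0,0,0,0,0],
  ],
)

```text
t: 10.72
eef_pos: [592.5, -127.7, 161.6]
orientation: [0.0, -2.961, 0.933]
contact_force: [-0.1, -0.4, -1.6]
width: 0.194
grasp_force: 59.0
```

```bash
python3 st.py
```

```text
10.725 [ 592.49 -127.69  161.63] hole in tool [ 0.26  2.92 56.16]
F tool [0.03 0.65 1.54] M tool [-0.85 -0.05  0.02] 0.19393125155283586 58.98647725582123 axis [0. 0. 1.]
```

>>> jog_arm(
  moves=[
    [0,0,0,0,0,0.005,0],
    [0,0,0,0,0,0.004,0],
    [0,0,0,0,0,0.002,0],
    [0,0,0,0,0,0.001,0],
    [0,0,0,0,0,0.001,0],
    [0,0,0,0,0,0,0],
  ],
)

```text
t: 11.48
eef_pos: [592.0, -135.2, 151.0]
orientation: [0.0, -2.961, 0.933]
contact_force: [-0.2, 1.6, -0.0]
width: 0.193
grasp_force: 59.2
```

```bash
python3 st.py
```

```text
11.475 [ 591.97 -135.16  151.  ] hole in tool [ 0.2   2.93 43.16]
F tool [ 0.24  1.3  -0.87] M tool [-0.77 -0.02  0.08] 0.1932676107434739 59.196268916130066 axis [0. 0. 1.]
```

>>> jog_arm(
  moves=[
    [0,0,0,0,0,0.001,0],
    [0,0,0,0,0,0.001,0],
    [0,0,0,0,0,0,0],
    [0,0,0,0,0,0,0],
  ],
)

```text
t: 11.98
eef_pos: [593.0, -134.9, 150.7]
orientation: [0.001, -2.963, 0.933]
contact_force: [-1.8, 5.5, 6.0]
width: 0.198
grasp_force: 60.0
```

```bash
python3 st.py
```

```text
11.975 [ 592.99 -134.95  150.65] hole in tool [ 1.31  2.55 43.03]
F tool [ 2.11  1.1  -8.04] M tool [-0.55  0.41 -0.06] 0.19816033253664445 60.030648708343506 axis [0. 0. 1.]
```

>>> jog_arm(
  moves=[
    [0,0,0,0,0,0.001,0],
    [0,0,0,0,0,0.001,0],
    [0,0,0,0,0,0,0],
    [0,0,0,0,0,0,0],
  ],
)

```text
t: 12.48
eef_pos: [594.1, -134.8, 150.5]
orientation: [0.003, -2.964, 0.933]
contact_force: [-3.7, 7.3, 13.2]
width: 0.191
grasp_force: 60.8
```

```bash
python3 st.py
```

```text
12.475 [ 594.06 -134.78  150.5 ] hole in tool [ 2.46  2.32 43.03]
F tool [  4.23  -1.49 -14.9 ] M tool [-0.39  0.91  0.04] 0.1913106645587412 60.79570770263672 axis [0. 0. 1.]
```

>>> jog_arm(
  moves=[
    [0,0,0,0,0,-0.002,0],
    [0,0,0,0,0,0,0],
    [0,0,0,0,0,0,0.3],
    [0,0,0,0,0,0,0.5],
    [0,0,0,0,0,0,0.7],
    [0,0,0,0,0,0,0.7],
    [0,0,0,0,0,0,0.7],
  ],
)

```text
t: 13.35
eef_pos: [591.6, -136.6, 149.1]
orientation: [-0.0, -2.96, 0.934]
contact_force: [1.3, 0.7, 0.0]
width: 0.702
grasp_force: 0.0
```

```bash
python3 st.py
```

```text
13.35 [ 591.57 -136.64  149.09] hole in tool [-0.14  3.06 40.73]
F tool [-1.26  0.53 -0.43] M tool [-0.55 -0.05  0.01] 0.7021150859298922 0.0 axis [-0.  0.  1.]
```

>>> jog_arm(
  moves=[
    [0,0,0,0,0,-0.02,0.7],
    [0,0,0,0,0,-0.035,0.7],
    [0,0,0,0,0,-0.035,0.7],
    [0,0,0,0,0,-0.035,0.7],
    [0,0,0,0,0,-0.025,0.7],
    [0,0,0,0,0,0,0.7],
    [0,0,0,0,0,0,0.7],
  ],
)

```text
t: 14.22
eef_pos: [596.3, -51.4, 271.0]
orientation: [-0.001, -2.958, 0.934]
contact_force: [-0.1, 0.2, -0.7]
width: 0.699
grasp_force: 0.0
```

```bash
python3 st.py
python3 - <<'E'
from h import *
import pickle
np.set_printoptions(suppress=True,precision=2,linewidth=220)
d={n:cam(n) for n in ['wrist','scene','side']}; pickle.dump(d,open('c4.pkl','wb'))
hole=np.array([590.2,-157.5,114]);ax=np.array([.036,.572,.819])
for n in d:
    for k in (0,8,70): print(n,k,proj(d[n],hole+k*ax))
# brown wood mask (redder/darker than plywood)
for n in d:
    u,v=map(int,proj(d[n],hole+35*ax)); r=60 if n=='wrist' else 14
    im=d[n]['img'][v-r:v+r,u-r:u+r]; h=cv2.cvtColor(im,cv2.COLOR_BGR2HSV)
    m=((h[...,0]<=13)&(h[...,1]>110)).astype(np.uint8)
    k,l,st,ce=cv2.connectedComponentsWithStats(m); i=1+np.argmax(st[1:,4]); print(n,'box',st[i]+[u-r,v-r,0,0,0],'cent',ce[i]+[u-r,v-r])
    mm=(l==i)
    step=4 if n=='wrist' else 1
    for row in mm[::step,::step]: print(''.join('#' if q else '.' for q in row))
E
```

```text
14.225 [596.28 -51.43 271.04] hole in tool [ -1.16   3.37 189.58]
F tool [0.11 0.57 0.51] M tool [-0.61 -0.04 -0.02] 0.6985614391770824 0.0 axis [-0.  0.  1.]
wrist 0 (np.float64(319.8642291605165), np.float64(170.63381930243287))
wrist 8 (np.float64(319.91412567499344), np.float64(172.1603274958248))
wrist 70 (np.float64(320.3875976923896), np.float64(186.64548585756444))
scene 0 (np.float64(273.3353059516665), np.float64(201.71165601596135))
scene 8 (np.float64(274.65233480110885), np.float64(200.54627314244536))
scene 70 (np.float64(285.2146808893311), np.float64(191.20010184135774))
side 0 (np.float64(325.0647506801074), np.float64(167.71922279244802))
side 8 (np.float64(324.5840030400527), np.float64(166.78382821930293))
side 70 (np.float64(320.6220528361864), np.float64(159.0750296501683))
wrist box [323 117   1   3   3] cent [323. 118.]
..............................
..............................
..............................
..............................
..............................
..............................
..............................
...........................
[... 207 characters left out ...]
.............
..............................
..............................
..............................
..............................
..............................
..............................
..............................
..............................
..............................
..............................
..............................
..............................
..............................
..............................
..............................Traceback (most recent call last):
  File "<stdin>", line 13, in <module>
    return _wrapfunc(a, 'argmax', axis=axis, out=out, **kwds)
    return bound(*args, **kwds)
ValueError: attempt to get argmax of an empty sequence
```

Run:
```python
from h import *
import pickle
np.set_printoptions(suppress=True,precision=2,linewidth=220)
d=pickle.load(open('c4.pkl','rb'));A=pickle.load(open('wA.pkl','rb'))
H=lambda im:cv2.cvtColor(im,cv2.COLOR_BGR2HSV)
print('ref gnomon A',H(A['img'])[196:206:3,267],'stand',H(A['img'])[200,300],'dial',H(A['img'])[190,30])
for n,(u,v) in {'wrist':(320,180),'scene':(280,196),'side':(323,163)}.items(): print(n,H(d[n]['img'])[v-2:v+3:2,u-2:u+3:2].tolist())
w=H(d['wrist']['img']); print(w[150:215:3,300:342:3,0]); print(w[150:215:3,300:342:3,2])
```

```text
ref gnomon A [[ 14 120  89]
 [ 14 120  89]
 [ 14 122  92]
 [ 13 122  94]] stand [ 18 109 192] dial [ 19  98 215]
wrist [[[15, 120, 89], [15, 122, 90], [15, 123, 93]], [[14, 131, 127], [15, 135, 140], [15, 137, 145]], [[14, 137, 151], [14, 136, 150], [14, 134, 150]]]
scene [[[19, 130, 186], [15, 135, 98], [15, 133, 90]], [[16, 137, 99], [15, 137, 93], [14, 138, 96]], [[15, 137, 93], [15, 141, 96], [14, 137, 95]]]
side [[[14, 168, 161], [16, 176, 100], [18, 113, 201]], [[15, 174, 97], [16, 183, 64], [16, 143, 128]], [[15, 154, 71], [14, 186, 67], [17, 185, 62]]]
[[19 19 19 19 19 20 20 20 20 19 19 20 21 19]
 [19 18 19 19 20 20 21 20 20 19 19 20 21 19]
 [19 19 19 19 20 20 20 20 20 19 19 20 20 19]
 [19 19 19 19 20 20 19 17 18 18 20 20 20 19]
 [19 19 19 19 18 14 15 14 15 14 17 20 20 19]
 [18 19 19 19 15 14 14 14 14 14 15 18 20 19]
 [19 19 19 16 14 14 15 16 15 15 14 14 19 19]
 [19 19 19 15 14 16 16 16 16 16 15 16 19 19]
 [18 18 19 14 15 16 15 16 16 16 15 15 19 19]
 [19 19 19 16 15 16 15 16 16 16 15 15 18 19]
 [19 19 19 18 15 16 14 15 15 15 16 18 19 19]
 [19 19 19 19 18 15 14 14 14 14 16 18 
[... 1056 characters left out ...]
9 138 137 169  87 127 143 140 114  85 130 136 131]
 [205 209 133 134 124 131 151 149 149 156 115 139 135 131]
 [205 210 133 134 127 145 147 148 155 157 150 138 135 130]
 [205 210 133 135 135 137 118  99 125 130 127 137 134 131]
 [206 210 133 135 137 101  93  98 102 102 118 138 134 129]
 [206 211 134 135 137 138 120 104 109 120 137 138 134 129]
 [207 213 137 135 137 140 196 185 139 135 138 138 133 130]
 [207 216 193 194 197 216 225 225 218 181 142 137 133 131]
 [207 216 220 222 224 225 225 224 218 223 224 220 136 131]
 [207 216 220 222 225 225 225 224 218 223 225 224 202 130]
 [208 217 220 222 225 225 224 224 218 223 225 224 219 173]
 [208 218 220 221 225 209 195 223 218 224 224 224 218 214]]
```

Run:
```python
from h import *
import pickle
np.set_printoptions(suppress=True,precision=2,linewidth=220)
d=pickle.load(open('c4.pkl','rb'))
hole=np.array([590.2,-157.5,114]);ax=np.array([.036,.572,.819]);ax/=np.linalg.norm(ax)
for n in d:
    u,v=map(int,proj(d[n],hole+35*ax)); r=30 if n=='wrist' else 13
    h=cv2.cvtColor(d[n]['img'][v-r:v+r,u-r:u+r],cv2.COLOR_BGR2HSV)
    m=((h[...,0]<=16)&(h[...,1]>100)).astype(np.uint8)
    k,l,st,ce=cv2.connectedComponentsWithStats(m); i=1+np.argmax(st[1:,4]); mm=l==i
    print(n,'origin',u-r,v-r,'box',st[i]+[u-r,v-r,0,0,0])
    # predicted outline of collar and grip rendered as point extents
    e1=np.cross(ax,[1,0,0]);e1/=np.linalg.norm(e1);e2=np.cross(ax,e1)
    P=np.array([proj(d[n],hole+k*ax+q*(np.cos(t)*e1+np.sin(t)*e2)) for k,q in [(0,17),(8,17),(8,10),(70,10)] for t in np.linspace(0,6.28,60)])
    print('  pred extent',P.min(0),P.max(0))
    for row in mm: print(''.join('#' if q else '.' for q in row)) if n!='wrist' else None
    print(' wrist rows',[(v-r+j,u-r+np.where(mm[j])[0].min(),u-r+np.where(mm[j])[0].max()) for j in range(0,2*r,3) if mm[j].any()]) if n=='wrist' else 0
```

```text
wrist origin 290 147 box [309 160  26  36 710]
  pred extent [306.19 157.29] [333.65 195.83]
 wrist rows [(162, np.int64(314), np.int64(329)), (165, np.int64(311), np.int64(332)), (168, np.int64(309), np.int64(334)), (171, np.int64(309), np.int64(334)), (174, np.int64(309), np.int64(334)), (177, np.int64(309), np.int64(333)), (180, np.int64(310), np.int64(331)), (183, np.int64(314), np.int64(330)), (186, np.int64(313), np.int64(331)), (189, np.int64(314), np.int64(331)), (192, np.int64(316), np.int64(329)), (195, np.int64(321), np.int64(325))]
scene origin 266 183 box [271 189  18  18 145]
  pred extent [268.42 188.17] [288.14 206.76]
..........................
..........................
..........................
..........................
..........................
..........................
...................##.....
.................#####....
.................######...
................#######...
...............########...
..............#########...
.............########.#...
............########......
.......############.......
......############........
.....############........
[... 338 characters left out ...]
.........................
..........................
..........................
..........................
..........................
..........................
..........................
..........................
..........####............
.........#####............
.........######...........
.........######...........
.........#######..........
.........#########........
..........#########.......
...........#####.###......
...........##########.....
..........###########.....
..........######.####.....
..........###########.....
...........##########.....
...........#########......
............#######.......
..............###.........
..........................
..........................
```

```bash
python3 -c "
from workcell import robot
print(robot.close_job())"
```

```text
the job is handed in; nothing more can be done
None
```

The gnomon is in the plywood dial and released, and the job is handed in at about 14 s; depth, contact force and the final camera measurements show the collar seated to within about a millimetre, and the arm's path kept clear of the knob pin and the other items.

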